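# Open the counterweighted lever trimmer and set a notebook to its gauge

## Robot

A 6-joint arm with a two-finger parallel gripper is mounted at the origin on a cart in front of the work surface, level with it; the furniture and walls round the work are solid. World frame = base frame: x ahead of the robot, y to its left, z up, the work surface at z = 0. Lengths are in m, angles in rad, forces in N, time in s.
With the tool pointing down it reaches from about 0.375 to 0.975 m from the base axis. Payload 3.8 kg.
Tool frame: the origin (TCP) lies at the very end of the fingers, on their centre line; the grasp point (between the pads) lies 19 mm behind it; z points along the fingers, y is the line along which they close (so a half turn about z gives the same grasp; the last joint's range is limited). The gripper opens to 85 mm and grips with 20 to 120 N. Pads are 22 mm wide; open, the fingers measure 114 mm over their backs; the gripper's body (76 mm by 85 mm) begins 54 mm behind the grasp point. The pads swing forward as they close: fully open they stand 13 mm farther back than shut.
Start: joints at [1.144, 0.264, 1.604, -0, 1.274, -0.037], TCP at [0.256, 0.624, 0.199] pointing down, gripper open.
Joint ranges: [-2.63, 2.63], [-0.94, 2.18], [0.31, 2.57], [-1.31, 4.45], [0, 2.66], [-2.55, 2.55]. Speed limits (rad/s): [2.57, 2.57, 3.14, 3.14, 3.14, 3.14].

## Interface

Orientations are given as a rotation vector (axis times angle).
In Python, from workcell import monitor, viewer, job gives the robot as it stands. The module is installed in compiled form; this text tells all that it offers.
- The arm moves only by the tool step_arm, never from a script. Its argument "series" is one flat list of numbers, 4 for each row, row after row: the shift along the tool's x, y, z in m, then the turn about the tool's z in rad. A call has 1 to 8 rows; each row is the pose to reach, as a shift and turn from the pose commanded when the call began, along the tool's axes at that moment; what a row does not reach only later rows make up. A row lasts 1/8 s, in which the tool goes at most 62.5 mm and 10.7 degrees, less where a joint would pass 70% of its speed; a pose out of reach is approached as far as the arm can. A call with a gripper value outside its range is refused whole. "gripper" is the opening, from 0 (shut) to 1 (fully open), set as the call begins (left out, the last holds). The fingers move at their own pace and stop on an object; "newtons" is the grip in N (left out, the last holds). Time passes only in rows, so rows that repeat a pose let the fingers close. It gives the time, the measured TCP pose, the force, the opening and the grip force at its end, in the units of the state.
- monitor.read_state(): the state, without advancing time (a new reading comes with each control period).
- viewer.read_camera(name): name is "side" or "top"; returns a dict with "image" (400x640x3 uint8, red, green, blue), "intrinsics" (3x3 intrinsics, pixels), "distortion" ([k1, k2, p1, p2, k3] as OpenCV has them; the pictures are not rectified), "T" (4x4, takes a point from camera to world coordinates). Camera axes: x right, y up, looking along -z (the intrinsics and any distortion apply to the point x, -y, -z); pixel columns grow to the right and rows downward; lengths in m; the calibration is good to about 2 mm. A picture is of the moment at which its call begins. There is no depth.
- job.finish_job(): hands the job in; it is judged then, once.
Trained networks look in a picture, given as the dict that the camera call returned (one of the last four; its "shot" number tells which), for a name from the list of things; names that differ only in an ending like _2 or _b are one class to them, and where a whole thing is asked for, a point or a joint stands for the part that bears it (a point fixed in the world has none). Each returns a list of dicts, best first, with "score" (0 to 1); they miss things now and then, are a little off and sometimes report something else, mostly with a low value. They report only what shows in the picture. A call takes as long as a camera call.
- viewer.boxes_of(picture, label): "extent" ([centre column, centre row, width, height] in pixels, round what is visible of it).
- viewer.spot_point(picture, label): "point" ([column, row] in pixels: a listed point, or the origin of a listed thing).
The state is a dict: "time": time; "q": joint angles; "joint_vel": joint speeds; "joint_torque": joint torques, N m; "tool_pos": TCP position; "tcp_rot": TCP orientation; "wrist_force": force on the tool from outside, world axes, zero at the start; "torque": the same for the moment, N m; "width": opening from 0.0 (shut) to 1.0 (fully open); "grip_force": force on a finger pad.
Only numpy, scipy, OpenCV 4.12 (cv2) and the standard library are available. Lean on these libraries where they do the work, as an engineer would, in place of code of your own. Each camera call takes 0.05 s, during which the arm holds its last target. There are 200 camera calls.

## Task

Get the notebook ready for trimming: with the fingertips, push the trimmer's lever up past its balance point so that it stays raised on its own, then push the notebook along the bed, flat and without picking it up, until it lies square with its far edge against the back fence and its right edge against the strip gauge beyond the cut line. Keep off the blade, do not shift the gauge from its setting, and leave the other things on the worktop where they are.

Things in the scene. Friction and masses are not known exactly. Their poses are not given: they have to be found in the camera images.
- trimmer: Guillotine (lever) trimmer, fixed. Origin under the bed centre at worktop height; x away from the operator to the fence, y left, z up. Bed 200 (x) x 280 (y) mm, flat top 35 mm up; its right edge (y = -140) is the cut line. Back fence on the bed: front face at x = +80, 14 mm high, y -129 to +139. Lever hinge axis along y through x = +115, z = 62 mm. Below the grip: free space.
- lever (a joint): Lever hinge (rad). 0: down, lying along the cut line toward the operator, barring the way; grows as the grip rises; stop at 1.40, nearly upright. A counterweight (48 mm across) on a tail behind the hinge swings down as it rises. Below the balance point at about 0.9 the lever falls shut; beyond it, it falls slowly open to the stop and stays. Needs 2 to 4 N up at the grip from 0; hinge is damped.
- grip_tip (a point): Centre of the rounded front end of the lever's black round grip (27 mm thick, 88 mm long). Lever down: 245 mm in front of the hinge axis, 98 mm above the worktop, at trimmer y = -147. Axes turn with the lever: x from grip to hinge, y left, z up when down.
- grip_mid (a point): Middle of the black grip on its centre line (lever down: 211 mm in front of the hinge axis, 84 mm above the worktop, trimmer y = -147). The grip slopes up toward the operator by about 22 degrees. Axes as grip_tip.
- blade_mid (a point): Middle of the edge of the steel blade, 166 mm long, 4 mm thick, on the bed side of the lever, from 9 to 175 mm in front of the hinge axis, reaching 33 mm below the lever's centre line (6 mm below the bed top when down). Moves with the lever. The robot must not touch it.
- fence_face (a point): Point on the front face of the back fence at bed-top height, in the middle (trimmer y = 0). Axes as the trimmer's.
- gauge_face (a point): Point on the inner (left-facing) face of the strip gauge at bed-top height, middle of its length (trimmer x = 0). The gauge is an aluminium bar along x, 135 mm long, 9 mm thick, from 12 mm below to 12 mm above the bed top, on two rods outside the cut line, 16 to 28 mm beyond it. Clamped: it slips only above about 40 N. Axes as the trimmer's.
- note_book: White notebook lying flat on the bed, a rigid box 95 (x) x 140 (y) x 10 mm, 0.14 kg, slides easily. Origin: centre of its underside. It starts left of the cut line and short of the fence, a little turned (up to 0.2 rad).
- book_far_right (a point): Lower corner of the notebook, far right: (+47.5, -70, 0) mm from its origin
- book_far_left (a point): Lower corner of the notebook, far left: (+47.5, +70, 0) mm from its origin
- book_near_right (a point): Lower corner of the notebook, near right: (-47.5, -70, 0) mm from its origin
- rubber_stamp: Bystander: wooden rubber stamp with turned handle, 30 x 64 x 73 mm, standing on the worktop left of the trimmer
- ink_pad: Bystander: red flat tin ink pad, 70 x 102 x 18 mm, left of the trimmer
- tape_2: Bystander: small roll of black tape lying flat, 62 mm across, 19 mm high, right of the trimmer
- parts_tin: Bystander: flat round tin with a blue lid, 65 mm across, 26 mm high, right of the trimmer, near its grip
- phone: Bystander: black phone lying flat, 79 x 162 x 11 mm, far left
- calculator: Bystander: desk calculator with red keys, 94 x 188 x 24 mm, far left

How it is judged:
By the outcome, as a careful person would: the job done as asked, in the order asked, and still so for the second after the job is handed in, with the robot touching nothing.
It also fails if it takes over 70 s, if anything falls off the work surface, if the arm or the gripper's body presses on something with over 40 N, if the wrist force passes 120 N, or if a joint passes its speed limit or range.

## Working session

There is one attempt and no reset: what is moved stays moved. The work goes in short steps, Python scripts to look and compute and a tool call to move; the robot and the scene stay as the last step left them, time stands still between calls to the robot, and variables do not carry over. Pictures are saved under pics/ and viewed, at most 10 in all, crops included, and the job is handed in when it is done.

Besides the shell and the picture viewer there is one more tool, called after ">>>" by a JSON object that holds its "op" and its "data", one argument or row to a line. step_arm: Moves the arm, as the interface text tells. Its arguments: {"type":"object","properties":{"series":{"type":"array"},"gripper":{"type":"number"},"newtons":{"type":"number"}},"required":["series"]}

```bash
mkdir -p pics
cat > h.py <<'E'
import numpy as np, cv2
from workcell import monitor, viewer, job
from scipy.spatial.transform import Rotation as R
def ray(p,px):
    K=np.array(p["intrinsics"],float);D=np.array(p["distortion"],float);T=np.array(p["T"])
    u=cv2.undistortPoints(np.array([[px]],float),K,D)[0,0]
    return T[:3,3],T[:3,:3]@np.array([u[0],-u[1],-1.])
def at_z(p,px,z):
    o,d=ray(p,px);return o+d*(z-o[2])/d[2]
def proj(p,X):
    K=np.array(p["intrinsics"],float);D=np.array(p["distortion"],float);T=np.array(p["T"])
    c=(np.asarray(X,float).reshape(-1,3)-T[:3,3])@T[:3,:3]*[1,-1,-1]
    return cv2.projectPoints(c,np.zeros(3),np.zeros(3),K,D)[0][:,0]
def tri(ps,pxs):
    A=np.zeros((3,3));b=np.zeros(3)
    for p,x in zip(ps,pxs):
        o,d=ray(p,x);d=d/np.linalg.norm(d);M=np.eye(3)-np.outer(d,d);A+=M;b+=M@o
    return np.linalg.solve(A,b)
E
cat > look.py <<'E'
from h import *
s=monitor.read_state();print({k:np.round(s[k],3).tolist() for k in("time","q","tool_pos","tcp_rot","wrist_force","width")})
P={n:viewer.read_camera(n) for n in("top","side")}
for n in P:
    cv2.imwrite(f"pics/{n}0.png",P[n]["image"][:,:,::-1]);print(n,np.round(P[n]["T"],3).tolist())
Z=dict(trimmer=0,grip_tip=.098,grip_mid=.084,blade_mid=.029,fence_face=.035,gauge_face=.035,note_book=.035,book_far_right=.035,book_far_left=.035,book_near_right=.035,rubber_stamp=0,ink_pad=0,tape_2=0,parts_tin=0)
for l,z in Z.items():
    for n in P:
        for r in viewer.spot_point(P[n],l)[:2]:
            print(l,n,round(r["score"],2),np.round(r["point"]).tolist(),np.round(at_z(P[n],r["point"],z),4).tolist())
E
python3 look.py
```

```text
{'time': 0.0, 'q': [1.144, 0.265, 1.605, -0.0, 1.274, -0.037], 'tool_pos': [0.256, 0.624, 0.197], 'tcp_rot': [-0.608, -3.082, 0.003], 'wrist_force': [-0.536, -0.052, 0.151], 'width': 1.0}
top [[0.02, 0.982, -0.187, 0.341], [-1.0, 0.023, 0.014, 0.305], [0.018, 0.186, 0.982, 1.171], [0.0, 0.0, 0.0, 1.0]]
side [[0.992, 0.061, -0.111, 0.419], [-0.126, 0.365, -0.922, -0.797], [-0.015, 0.929, 0.37, 0.549], [0.0, 0.0, 0.0, 1.0]]
trimmer side 0.62 [330.0, 262.0] [0.5668, 0.1904, 0.0]
trimmer side 0.43 [284.0, 324.0] [0.4451, -0.0341, 0.0]
grip_tip side 0.58 [262.0, 256.0] [0.4108, 0.0595, 0.098]
grip_mid top 0.94 [411.0, 239.0] [0.4498, 0.0622, 0.084]
grip_mid side 0.57 [277.0, 262.0] [0.441, 0.0552, 0.084]
blade_mid top 0.94 [412.0, 196.0] [0.5671, 0.0449, 0.029]
blade_mid top 0.33 [385.0, 189.0] [0.5828, 0.115, 0.029]
blade_mid side 0.97 [336.0, 287.0] [0.5562, 0.0345, 0.029]
blade_mid side 0.66 [280.0, 259.0] [0.4504, 0.1704, 0.029]
fence_face top 0.91 [364.0, 165.0] [0.6451, 0.1714, 0.035]
fence_face side 0.95 [364.0, 252.0] [0.6409, 0.163, 0.035]
fence_face side 0.64 [304.0, 223.0] [0.5
[... 724 characters left out ...]
0] [0.4887, 0.1394, 0.035]
rubber_stamp top 0.85 [268.0, 210.0] [0.5273, 0.4185, 0.0]
rubber_stamp side 0.74 [350.0, 225.0] [0.6522, 0.3837, 0.0]
rubber_stamp side 0.72 [302.0, 220.0] [0.5273, 0.4441, 0.0]
ink_pad top 0.55 [280.0, 164.0] [0.653, 0.3918, 0.0]
ink_pad top 0.44 [352.0, 198.0] [0.565, 0.1993, 0.0]
ink_pad side 0.67 [350.0, 227.0] [0.6494, 0.3749, 0.0]
tape_2 top 0.9 [450.0, 192.0] [0.5856, -0.0651, 0.0]
tape_2 side 0.69 [360.0, 326.0] [0.5847, -0.0621, 0.0]
parts_tin top 0.94 [442.0, 246.0] [0.441, -0.0379, 0.0]
parts_tin top 0.68 [363.0, 166.0] [0.653, 0.1687, 0.0]
parts_tin side 0.98 [286.0, 325.0] [0.4476, -0.0377, 0.0]
parts_tin side 0.59 [328.0, 249.0] [0.5714, 0.2567, 0.0]
```

```bash
python3 -c "
import cv2
for n,(a,b,c,d) in dict(top=(130,290,250,490),side=(190,350,200,440)).items():
    cv2.imwrite(f'pics/{n}c.png',cv2.resize(cv2.imread(f'pics/{n}0.png')[a:b,c:d],None,fx=3.3,fy=3.3,interpolation=3))"
```

```text
(no output)
```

View pics/topc.png

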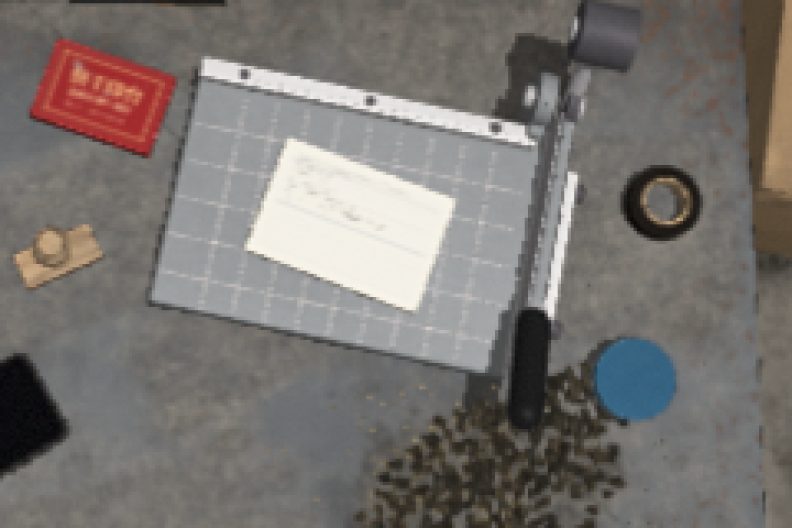

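View pics/sidec.png

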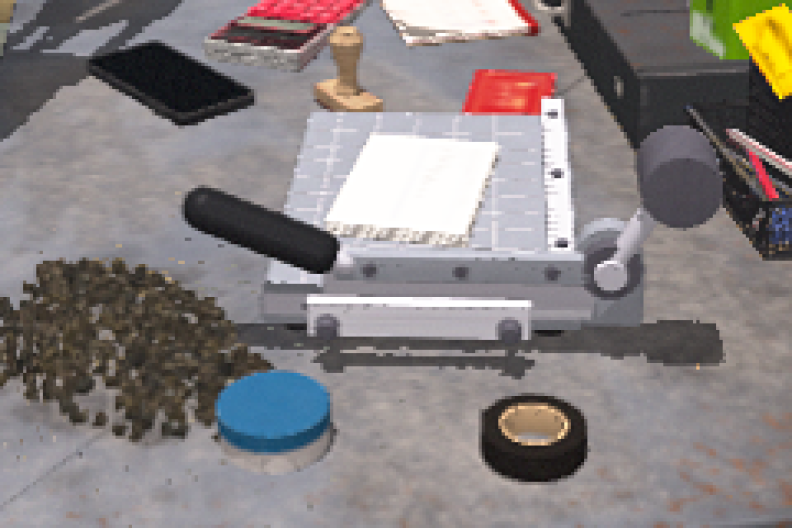

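Top view: book corners (crop px) at FL (288,138), FR (455,198), NR (418,310), NL (246,250); bed front corners at (150,303) and (490,373). The lever is down, with the grip at (530,365) and the tin at (637,380). The side view agrees. Next I fit the poses.

```bash
cat > fit.py <<'E'
from h import *
from scipy.optimize import least_squares
P={n:viewer.read_camera(n) for n in("top","side")}
full=lambda n,c:np.array(c)/3.3+dict(top=(250,130),side=(200,190))[n]
obs=[("top",(-.1,.14,.035),full("top",(150,303))),("top",(-.1,-.14,.035),full("top",(490,373))),
("top",(.08,0,.035),(364,165)),("side",(.08,0,.035),(364,252)),("top",(-.096,-.147,.084),(411,239)),("side",(-.096,-.147,.084),(277,262)),
("side",(-.13,-.147,.098),(262,256)),("side",(.023,-.140,.029),(336,287)),("top",(.023,-.140,.029),(412,196)),("side",(-.1,.14,.035),full("side",(312,113)))]
def W(t,X): c,s=np.cos(t[2]),np.sin(t[2]);X=np.array(X);return np.array([t[0]+c*X[0]-s*X[1],t[1]+s*X[0]+c*X[1],X[2]])
f=lambda t:np.concatenate([proj(P[n],W(t,X))[0]-px for n,X,px in obs])
r=least_squares(f,[.565,.19,-.2],loss="soft_l1");t=r.x;print("trimmer",np.round(t,4));print(np.round(f(t).reshape(-1,2),1).tolist())
bo=[("top",(.0475,.07,.045),(288,138)),("top",(.0475,-.07,.045),(455,198)),("top",(-.0475,-.07,.045),(418,310)),("top",(-.0475,.07,.045),(246,250)),
("side",(.0475,.07,.045),(388,133)),("side",(.0475,-.07,.045),(499,143)),("side",(-.0475,.07,.045),(0,0))]
bo=bo[:4]
g=lambda b:np.concatenate([proj(P[n],W(b,X))[0]-full(n,px) for n,X,px in bo])
b=least_squares(g,[.56,.19,-.3]).x;print("book",np.round(b,4),np.round(g(b).reshape(-1,2),1).tolist())
for n,l in (("grip_tip",(-.13,-.147,.098)),("grip_mid",(-.096,-.147,.084)),("hinge",(.115,-.147,.062)),("gauge16",(0,-.156,.035)),("gauge28",(0,-.168,.035))):print(n,np.round(W(t,l),4))
# gauge inner edge top in top cam: crop (578,172)=outer far
print("gauge far-outer in trimmer frame");X=at_z(P["top"],full("top",(580,174)),.047);c,s=np.cos(t[2]),np.sin(t[2]);d=X[:2]-t[:2];print(c*d[0]+s*d[1],-s*d[0]+c*d[1])
Y=[r for r in viewer.spot_point(P["top"],"parts_tin")][:1]
s=monitor.read_state();print(np.round(R.from_rotvec(s["tcp_rot"]).as_matrix(),3).tolist())
E
python3 fit.py
```

```text
trimmer [ 0.5663  0.1866 -0.1931]
[[0.6, -1.1], [5.8, 1.1], [-0.1, 0.1], [1.1, -2.2], [0.5, 2.4], [1.6, -1.6], [-0.7, -2.1], [2.5, -3.2], [0.2, 1.9], [-1.0, -0.7]]
book [ 0.5561  0.1909 -0.3251] [[-0.5, -0.3], [0.5, -0.3], [0.1, 0.5], [-0.2, 0.0]]
grip_tip [0.4105 0.0673 0.098 ]
grip_mid [0.4439 0.0608 0.084 ]
hinge [0.651  0.0203 0.062 ]
gauge16 [0.5364 0.0335 0.035 ]
gauge28 [0.5341 0.0218 0.035 ]
gauge far-outer in trimmer frame
0.06556728907795173 -0.16438100881988446
[[-0.925, 0.38, -0.0], [0.38, 0.925, 0.0], [0.0, -0.0, -1.0]]
```

```bash
cat > go.py <<'E'
# usage: go.py x y z hd  (trimmer-frame target of TCP, hd: tool-y heading relative to trimmer y)
import sys
from h import *
try: t=np.array(eval(open("t.txt").read()))
except Exception: t=np.array([.5663,.1866,-.1931])
x,y,z,hd=map(float,sys.argv[1:5])
s=monitor.read_state();M=R.from_rotvec(s["tcp_rot"]).as_matrix();p=s["tool_pos"]
c,sn=np.cos(t[2]),np.sin(t[2])
X=np.array([t[0]+c*x-sn*y,t[1]+sn*x+c*y,z])
h=np.arctan2(M[1,1],M[0,1]);turn=-(np.pi/2+t[2]+hd-h);turn=(turn+np.pi)%(2*np.pi)-np.pi
print("shift",np.round(M.T@(X-p),4),"turn",round(turn,3),"t",round(s["time"],2),"F",np.round(s["wrist_force"],1),"w",round(float(s["width"]),3),"q6",round(s["q"][5],2))
d=p[:2]-t[:2];print("tcp in trimmer",np.round([c*d[0]+sn*d[1],-sn*d[0]+c*d[1],p[2]],4))
E
python3 go.py -.119 -.147 .16 0
```

```text
shift [-0.365  -0.4546  0.0388] turn -0.197 t 1.65 F [ 0.1 -0.2  0.5] w 1.003 q6 -0.04
tcp in trimmer [-0.3881  0.3702  0.1988]
```

>>> {"op": "step_arm", "data": {
  "series": [-0.02, -0.025, 0, -0.02, -0.05, -0.063, 0, -0.05, -0.085, -0.105, 0, -0.08, -0.12, -0.15, 0, -0.12, -0.155, -0.193, 0, -0.15, -0.19, -0.236, 0, -0.18, -0.225, -0.28, 0, -0.197, -0.26, -0.324, 0, -0.197],
  "gripper": 1,
  "newtons": 20
}}

```text
time: 2.65
tool_pos: [0.3742, 0.2243, 0.1991]
tcp_rot: [0.301, 3.126, 0.001]
wrist_force: [0.9, 0.1, 1.0]
width: 1.001
grip_force: 0.0
```

```bash
python3 go.py -.119 -.147 .16 0
```

```text
shift [-0.0766 -0.1472  0.0391] turn 0.001 t 2.65 F [0.9 0.1 1. ] w 1.001 q6 -0.9
tcp in trimmer [-1.957e-01  1.000e-04  1.991e-01]
```

>>> {"op": "step_arm", "data": {
  "series": [-0.015, -0.03, 0, 0, -0.038, -0.074, 0.01, 0, -0.06, -0.118, 0.025, 0, -0.077, -0.147, 0.039, 0, -0.077, -0.147, 0.039, 0]
}}

```text
time: 3.28
tool_pos: [0.4208, 0.065, 0.1588]
tcp_rot: [-0.308, -3.125, 0.001]
wrist_force: [0.3, 0.7, -0.3]
width: 0.997
grip_force: 0.0
```

```bash
python3 go.py -.119 -.147 .0745 0
cat > snap.py <<'E'
import sys
from h import *
n,k,a,b,c,d=sys.argv[1],sys.argv[2],*map(int,sys.argv[3:7])
p=viewer.read_camera(n);f=min(800/(d-c),600/(b-a));cv2.imwrite(f"pics/{k}.png",cv2.resize(p["image"][a:b,c:d,::-1],None,fx=f,fy=f,interpolation=3));print(f)
for l in sys.argv[7:]:
    for r in viewer.spot_point(p,l)[:2]: print(l,round(r["score"],2),np.round(r["point"],1))
tc=monitor.read_state()["tool_pos"];print("tcp px",proj(p,tc))
E
python3 snap.py top a1 150 280 340 500 grip_mid grip_tip
```

```text
shift [-0.0006  0.0004  0.0843] turn -0.004 t 3.27 F [ 0.3  0.7 -0.3] w 0.997 q6 -1.28
tcp in trimmer [-0.1195 -0.1473  0.1588]
4.615384615384615
grip_mid 0.95 [410.7 242.8]
grip_tip 0.68 [410.6 256.8]
tcp px [[416.24340443 248.28119448]]
```

View pics/a1.png

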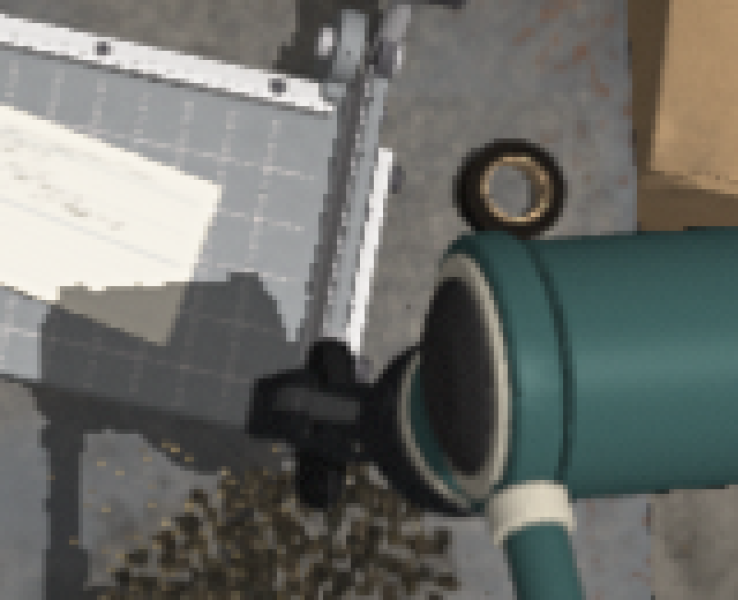

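Run:
```python
from h import *
p=viewer.read_camera("top")
for px,z in (((410.6,256.8),.098),((410.7,242.8),.084),((411,239),.084),((409.3,259.4),.1),((410.3,251),.0935)): print(at_z(p,px,z))
q=viewer.read_camera("side")
for l in("grip_tip","grip_mid"):
    a=viewer.spot_point(q,l);print(l,[(r["score"],r["point"]) for r in a[:2]])
    b=viewer.spot_point(p,l)
    if a and b: print(tri([p,q],[b[0]["point"],a[0]["point"]]))
```

```text
[0.40591309 0.06666224 0.098     ]
[0.44055253 0.06282868 0.084     ]
[0.44979279 0.06195505 0.084     ]
[0.39959529 0.07030712 0.1       ]
[0.42000909 0.06619773 0.0935    ]
grip_tip [(0.93, [258.4, 252.2])]
[0.40547564 0.06626016 0.10272998]
grip_mid [(0.79, [278.9, 260.6]), (0.28, [350.2, 228.8])]
[0.44369919 0.06686905 0.08020106]
```

>>> {"op": "step_arm", "data": {
  "series": [0, 0.001, 0.03, 0, 0, 0.001, 0.06, 0, 0, 0.001, 0.083, 0, 0, 0.001, 0.083, 0]
}}

```text
time: 4.22
tool_pos: [0.4194, 0.068, 0.075]
tcp_rot: [-0.301, -3.123, 0.001]
wrist_force: [-0.2, 0.7, 0.1]
width: 1.002
grip_force: 0.0
```

>>> {"op": "step_arm", "data": {
  "series": [0, 0, 0, 0, 0, 0, 0, 0, 0, 0, 0, 0, 0, 0, 0, 0, 0, 0, 0, 0, 0, 0, 0, 0],
  "gripper": 0.2,
  "newtons": 20
}}

```text
time: 4.97
tool_pos: [0.4217, 0.0678, 0.0769]
tcp_rot: [0.302, 3.126, 0.0]
wrist_force: [1.3, 0.1, 0.4]
width: 0.204
grip_force: 0.3
```

```bash
python3 go.py -.119 -.147 .0745 0
```

```text
shift [-0.0001 -0.0027  0.0024] turn 0.0 t 4.97 F [1.3 0.1 0.4] w 0.204 q6 -1.28
tcp in trimmer [-0.1191 -0.1443  0.0769]
```

>>> {"op": "step_arm", "data": {
  "series": [0, 0, 0, 0, 0, 0, 0, 0, 0, 0, 0, 0],
  "gripper": 0,
  "newtons": 20
}}

```text
time: 5.35
tool_pos: [0.4228, 0.0682, 0.0776]
tcp_rot: [0.302, 3.124, 0.001]
wrist_force: [3.6, 4.0, 4.9]
width: 0.001
grip_force: 2.7
```

```bash
python3 snap.py side a2 200 300 220 350 grip_mid grip_tip
```

```text
6.0
grip_mid 0.77 [279.9 262.1]
grip_mid 0.42 [349.3 238.7]
grip_tip 0.96 [262.9 251.5]
tcp px [[268.0452245  262.25551195]]
```

View pics/a2.png

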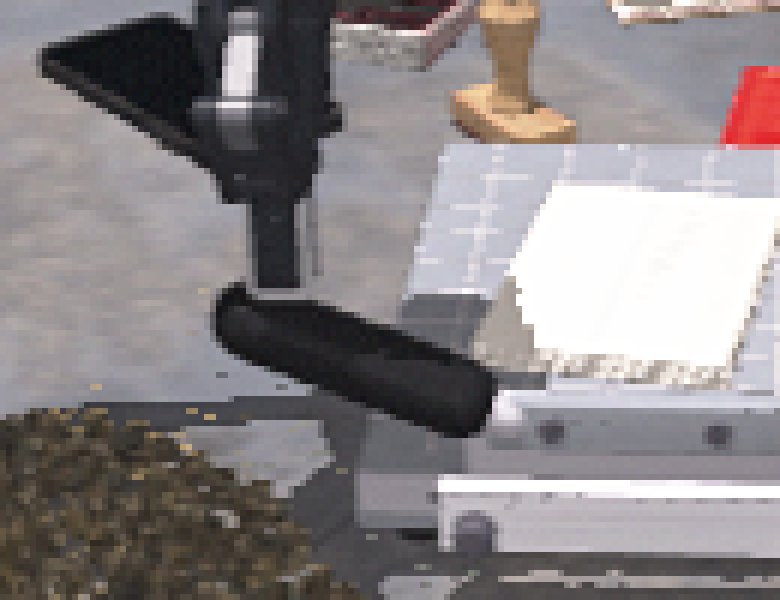

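The side view shows the shut fingers at crop (280,290), vanishing behind the grip and not around it. I'll open them and look again.

>>> {"op": "step_arm", "data": {
  "series": [0, 0, 0, 0, 0, 0, 0, 0, 0, 0, 0, 0, 0, 0, 0, 0],
  "gripper": 1
}}

```text
time: 6.0
tool_pos: [0.4205, 0.0677, 0.0761]
tcp_rot: [-0.302, -3.125, 0.001]
wrist_force: [0.3, -0.7, -0.0]
width: 0.846
grip_force: 0.0
```

```bash
python3 snap.py side a3 200 300 220 350 grip_mid grip_tip;python3 go.py -.119 -.147 .0745 0
```

```text
6.0
grip_mid 0.71 [281.4 258.4]
grip_tip 0.6 [262. 253.]
tcp px [[267.24728538 262.90187402]]
shift [-0.0006 -0.0025  0.002 ] turn 0.0 t 6.15 F [ 0.2  0.5 -0.2] w 0.999 q6 -1.28
tcp in trimmer [-0.1196 -0.1445  0.0765]
```

View pics/a3.png

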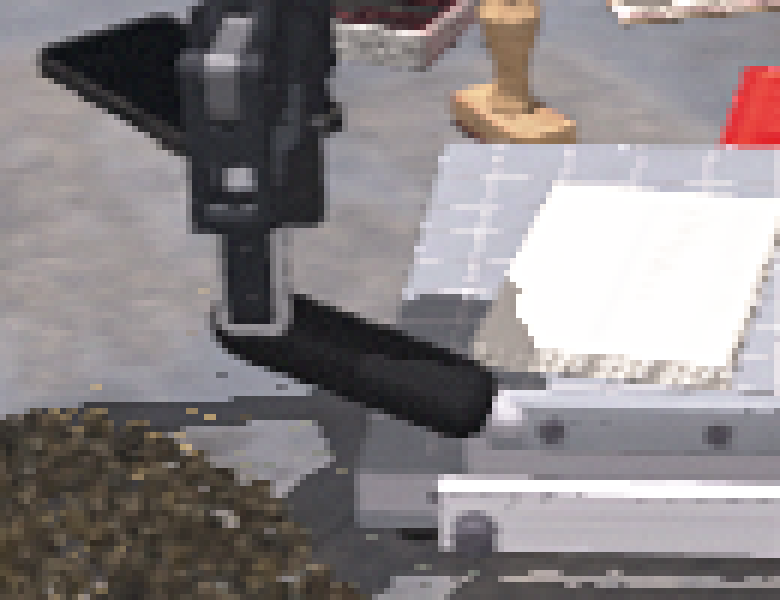

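>>> {"op": "step_arm", "data": {
  "series": [0, -0.001, 0.01, 0, 0, -0.002, 0.02, 0, 0, -0.002, 0.02, 0]
}}

```text
time: 6.52
tool_pos: [0.4196, 0.0656, 0.0553]
tcp_rot: [-0.302, -3.124, 0.001]
wrist_force: [0.3, -0.1, 0.2]
width: 1.0
grip_force: 0.0
```

>>> {"op": "step_arm", "data": {
  "series": [0, 0, 0, 0, 0, 0, 0, 0, 0, 0, 0, 0, 0, 0, 0, 0, 0, 0, 0, 0, 0, 0, 0, 0],
  "gripper": 0.2,
  "newtons": 20
}}

```text
time: 7.28
tool_pos: [0.4224, 0.0709, 0.0581]
tcp_rot: [0.307, 3.125, 0.015]
wrist_force: [-0.4, 19.3, 1.5]
width: 0.303
grip_force: 24.2
```

```bash
python3 go.py -.119 -.147 .0545 0
```

```text
shift [-0.     -0.0059  0.0035] turn -0.003 t 7.28 F [-0.4 19.3  1.5] w 0.303 q6 -1.28
tcp in trimmer [-0.119  -0.1412  0.0581]
```

>>> {"op": "step_arm", "data": {
  "series": [0, 0.003, 0, 0, 0, 0.006, 0, 0, 0, 0.006, 0, 0]
}}

```text
time: 7.65
tool_pos: [0.4224, 0.0709, 0.058]
tcp_rot: [0.301, 3.127, -0.003]
wrist_force: [-3.0, -5.1, 8.2]
width: 0.297
grip_force: 24.6
```

```bash
python3 go.py -.119 -.147 .0545 0
```

```text
shift [-0.     -0.0058  0.0035] turn 0.001 t 7.65 F [-3.  -5.1  8.2] w 0.297 q6 -1.27
tcp in trimmer [-0.119  -0.1412  0.058 ]
```

>>> {"op": "step_arm", "data": {
  "series": [-0.002, 0, -0.012, 0, -0.0044, 0, -0.0232, 0, -0.0075, 0, -0.035, 0, -0.011, 0, -0.0459, 0, -0.015, 0, -0.057, 0, -0.0199, 0, -0.0677, 0, -0.025, 0, -0.078, 0, -0.0309, 0, -0.0886, 0]
}}

```text
time: 8.65
tool_pos: [0.4524, 0.065, 0.1457]
tcp_rot: [-0.302, -3.126, 0.002]
wrist_force: [1.3, -4.8, -3.9]
width: 0.303
grip_force: 21.0
```

```bash
python3 go.py -.0881 -.1412 .1466 0
python3 - <<'E'
from h import *
P=[viewer.read_camera(n) for n in("top","side")]
for l in("grip_tip","grip_mid"): print(l,[[(r["score"],np.round(r["point"])) for r in viewer.spot_point(p,l)[:2]] for p in P])
E
```

```text
shift [-0.0003  0.     -0.0009] turn 0.001 t 8.65 F [ 1.3 -4.8 -3.9] w 0.303 q6 -1.29
tcp in trimmer [-0.0884 -0.1412  0.1457]
grip_tip [[(0.93, array([418., 237.])), (0.53, array([279., 161.]))], [(0.63, array([272., 212.]))]]
grip_mid [[(0.88, array([420., 228.]))], [(0.64, array([290., 224.])), (0.57, array([254., 215.]))]]
```

>>> {"op": "step_arm", "data": {
  "series": [-0.0065, 0, -0.01, 0, -0.013, 0, -0.0197, 0, -0.02, 0, -0.029, 0, -0.0278, 0, -0.038, 0, -0.036, 0, -0.0465, 0, -0.0445, 0, -0.0547, 0, -0.0535, 0, -0.0623, 0, -0.0628, 0, -0.0696, 0]
}}

```text
time: 9.95
tool_pos: [0.514, 0.0529, 0.2157]
tcp_rot: [-0.302, -3.125, 0.002]
wrist_force: [-1.2, -5.0, -4.1]
width: 0.304
grip_force: 19.9
```

>>> {"op": "step_arm", "data": {
  "series": [-0.0097, 0, -0.0068, 0, -0.0196, 0, -0.0131, 0, -0.03, 0, -0.019, 0, -0.0404, 0, -0.0241, 0, -0.0512, 0, -0.029, 0, -0.0623, 0, -0.033, 0, -0.0735, 0, -0.0367, 0, -0.0735, 0, -0.0367, 0]
}}

```text
time: 10.95
tool_pos: [0.5871, 0.0385, 0.2527]
tcp_rot: [0.303, 3.127, -0.002]
wrist_force: [-0.2, -6.1, -0.9]
width: 0.294
grip_force: 20.0
```

```bash
python3 go.py .0482 -.1412 .2529 0;python3 snap.py side a4 100 350 200 450 grip_mid grip_tip
```

```text
shift [ 0.0007  0.0001 -0.0002] turn -0.0 t 10.95 F [-0.2 -6.1 -0.9] w 0.294 q6 -1.35
tcp in trimmer [ 0.0489 -0.1413  0.2527]
2.4
grip_mid 0.73 [349.7 176.7]
grip_tip 0.62 [347.3 160.4]
tcp px [[352.23564031 179.94967931]]
```

View pics/a4.png

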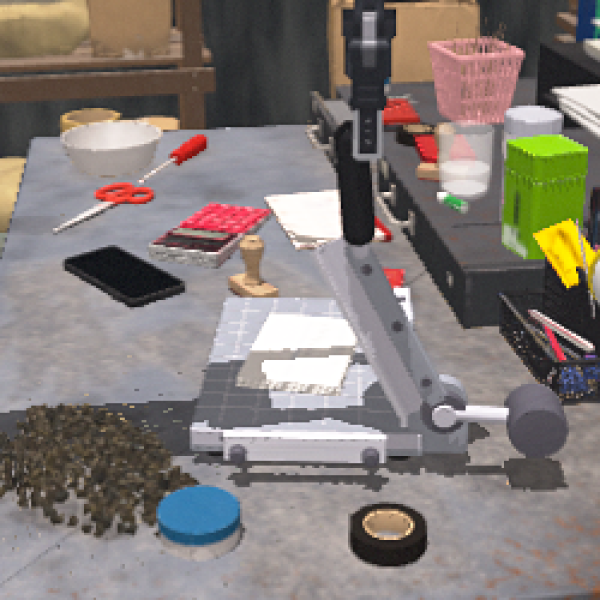

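The lever stands at about 1.15 rad, past balance: the grip is upright at crop (355,185) and the blade is clear of the fingers. Releasing it.

>>> {"op": "step_arm", "data": {
  "series": [0, 0, 0, 0, 0, 0, 0, 0, 0, 0, 0, 0, 0, 0, 0, 0, 0, 0, -0.015, 0, 0.015, 0, -0.03, 0, 0.05, 0, -0.03, 0, 0.09, 0, -0.03, 0],
  "gripper": 1
}}

```text
time: 12.1
tool_pos: [0.4972, 0.0573, 0.2835]
tcp_rot: [0.303, 3.125, 0.001]
wrist_force: [0.3, 0.6, -1.5]
width: 1.0
grip_force: 0.0
```

```bash
cat > fit2.py <<'E'
from h import *
P={n:viewer.read_camera(n) for n in("top","side")}
s=monitor.read_state();print(s["time"],s["tool_pos"])
for n in P: cv2.imwrite(f"pics/{n}1.png",P[n]["image"][:,:,::-1])
for l,z in dict(grip_tip=.3,fence_face=.035,gauge_face=.035,blade_mid=.1,book_far_right=.035,book_far_left=.035,book_near_right=.035,note_book=.035).items():
    a=[viewer.spot_point(P[n],l)[:1] for n in P]
    print(l,[(r[0]["score"],np.round(r[0]["point"],1).tolist(),np.round(at_z(P[n],r[0]["point"],z),4).tolist()) for r,n in zip(a,P) if r], np.round(tri(P.values(),[r[0]["point"] for r in a]),4) if all(a) else "")
a=cv2.resize(cv2.imread("pics/top1.png")[140:260,290:430],None,fx=5,fy=5,interpolation=3);cv2.imwrite("pics/t1c.png",a)
E
python3 fit2.py
```

```text
12.2 [0.4947888  0.05769738 0.2833792 ]
grip_tip [(0.62, [451.6, 133.3], [0.6461, 0.0218, 0.3]), (0.56, [386.5, 154.8], [0.6476, 0.0305, 0.3])] [0.6453 0.0226 0.3024]
fence_face [(0.86, [361.3, 168.8], [0.6347, 0.1779, 0.035]), (0.97, [362.0, 248.9], [0.6388, 0.1768, 0.035])] [0.637  0.1776 0.0341]
gauge_face [(0.74, [418.1, 208.4], [0.5338, 0.0312, 0.035]), (0.81, [326.0, 280.7], [0.5373, 0.0508, 0.035])] [0.5335 0.0336 0.0452]
blade_mid [(0.97, [426.7, 172.2], [0.6136, 0.0234, 0.1]), (0.96, [360.4, 233.0], [0.6232, 0.1266, 0.1])] [0.6026 0.0351 0.1444]
book_far_right [(0.71, [383.9, 193.2], [0.5715, 0.1195, 0.035]), (0.94, [338.8, 264.6], [0.5741, 0.1126, 0.035])] [0.5737 0.1187 0.0313]
book_far_left [(0.85, [336.1, 173.3], [0.6211, 0.2433, 0.035]), (0.64, [352.7, 240.4], [0.6263, 0.2232, 0.035])] [0.627  0.2425 0.0247]
book_near_right [(0.65, [376.7, 223.7], [0.492, 0.1384, 0.035]), (0.81, [295.3, 261.3], [0.4825, 0.1417, 0.035])] [0.487  0.1388 0.0372]
note_book [(0.75, [354.9, 195.8], [0.5629, 0.1943, 0.035]), (0.95, [328.8, 251.3], [0.5619, 0.177, 0.035])] [0.5645 0.1935 0.0263]
```

View pics/t1c.png

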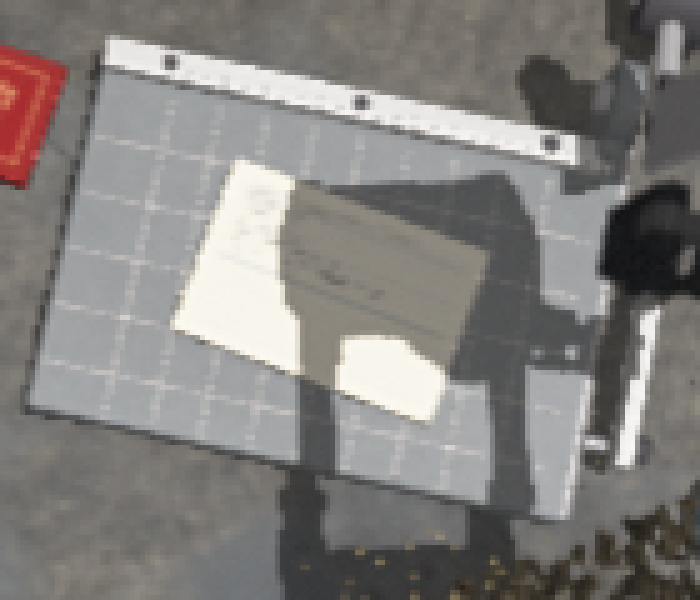

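```bash
cat > fit3.py <<'E'
from h import *
from scipy.optimize import least_squares
p=viewer.read_camera("top");f5=lambda c:np.array(c)/5+(290,140)
def W(t,X): c,s=np.cos(t[2]),np.sin(t[2]);X=np.array(X);return np.array([t[0]+c*X[0]-s*X[1],t[1]+s*X[0]+c*X[1],X[2]])
o=[((-.1,.14,.035),(27,408)),((-.1,-.14,.035),(572,520)),((.08,.139,.035),(102,68)),((.08,-.129,.035),(577,165))]
f=lambda t:np.concatenate([proj(p,W(t,X))[0]-f5(c) for X,c in o])
t=least_squares(f,[.56,.19,-.19]).x;print(t.tolist(),np.round(f(t).reshape(-1,2),1).tolist())
open("t.txt","w").write(str(t.tolist()))
def loc(c,z,cc=f5):
    X=at_z(p,cc(c),z);d=X[:2]-t[:2];c,s=np.cos(t[2]),np.sin(t[2]);return np.round([c*d[0]+s*d[1],-s*d[0]+c*d[1]],4)
print("gauge near inner",loc((617,466),.047),"outer",loc((637,467),.047))
for n,c in dict(FL=(237,160),FR=(490,250),NR=(432,423),NL=(172,327)).items(): print(n,loc(c,.045))
E
python3 fit3.py; python3 go.py -.12 .01 .1 0
```

```text
[0.5677592299599201, 0.1923635753430049, -0.16719759782925708] [[-0.9, 0.1], [-1.2, -1.6], [-2.0, 0.9], [4.1, 0.6]]
gauge near inner [-0.074  -0.1596] outer [-0.0726 -0.1696]
FL [0.0456 0.0566]
FR [ 0.0238 -0.079 ]
NR [-0.0697 -0.0642]
NL [-0.0462  0.0734]
shift [0.0777 0.1532 0.1816] turn -0.026 t 13.05 F [-0.  -0.4  0.1] w 0.997 q6 -1.31
tcp in trimmer [-0.0462 -0.1451  0.2816]
```

```bash
cat > yaw.py <<'E'
from h import *
p=viewer.read_camera("top");f5=lambda c:np.array(c)/5+(290,140)
for n,z,cs in (("front",.035,[(27,408),(572,520)]),("fence_bottom",.035,[(102,68),(577,165)]),("fence_top_back",.049,[(108,37),(577,138)]),("left",.035,[(27,408),(95,80)]),("right",.035,[(572,520),(612,270)])):
    a,b=[at_z(p,f5(c),z) for c in cs];print(n,a[:2].round(4),b[:2].round(4),np.round(np.arctan2(*(a-b)[[1,0]]),4),np.linalg.norm(a-b).round(4))
E
python3 yaw.py
```

```text
front [0.4928 0.3448] [0.4417 0.0681] 1.3882 0.2814
fence_bottom [0.6723 0.311 ] [0.6265 0.0626] 1.3885 0.2525
fence_top_back [0.6849 0.3082] [0.6373 0.0654] 1.3773 0.2475
left [0.4928 0.3448] [0.6657 0.3145] 2.9679 0.1755
right [0.4417 0.0681] [0.5712 0.0454] 2.9679 0.1314
```

```bash
echo "[.565,.1888,-.182]">t.txt; python3 go.py -.1 0 .08 0
```

```text
shift [0.0595 0.1412 0.2016] turn -0.011 t 13.1 F [-1.3 -0.   0. ] w 0.999 q6 -1.31
tcp in trimmer [-0.042  -0.1418  0.2816]
```

>>> {"op": "step_arm", "data": {
  "series": [0.02, 0.03, 0, 0, 0.045, 0.08, 0.01, -0.011, 0.06, 0.125, 0.05, -0.011, 0.06, 0.141, 0.1, -0.011, 0.06, 0.141, 0.15, -0.011, 0.06, 0.141, 0.19, -0.011, 0.06, 0.141, 0.2, -0.011, 0.06, 0.141, 0.2, -0.011],
  "gripper": 0.5
}}

```text
time: 14.1
tool_pos: [0.4663, 0.2068, 0.0819]
tcp_rot: [-0.285, -3.128, 0.0]
wrist_force: [-0.5, -0.4, -0.1]
width: 0.501
grip_force: 0.0
```

>>> {"op": "step_arm", "data": {
  "series": [0, 0, 0.02, 0, 0, 0, 0.03, 0, 0, 0, 0.034, 0, 0, 0, 0.037, 0, 0, 0, 0.037, 0]
}}

```text
time: 14.72
tool_pos: [0.4664, 0.2069, 0.045]
tcp_rot: [0.285, 3.128, 0.0]
wrist_force: [0.8, 0.7, 0.5]
width: 0.5
grip_force: 0.0
```

```bash
python3 go.py -.1 0 .04 0;python3 snap.py side a5 220 300 240 350 lever
```

```text
shift [-0.0003  0.      0.005 ] turn 0.0 t 14.72 F [0.8 0.7 0.5] w 0.5 q6 -1.02
tcp in trimmer [-0.1003 -0.      0.045 ]
7.2727272727272725Traceback (most recent call last):
  File "snap.py", line 6, in <module>
    for r in viewer.spot_point(p,l)[:2]: print(l,round(r["score"],2),np.round(r["point"],1))
             ~~~~~~~~~~~~~~~~~^^^^^
ValueError: it knows: blade_mid, book_far_left, book_far_right, book_near_right, calculator, fence_face, gauge_face, grip_mid, grip_tip, ink_pad, note_book, parts_tin, phone, rubber_stamp, tape, trimmer
```

View pics/a5.png

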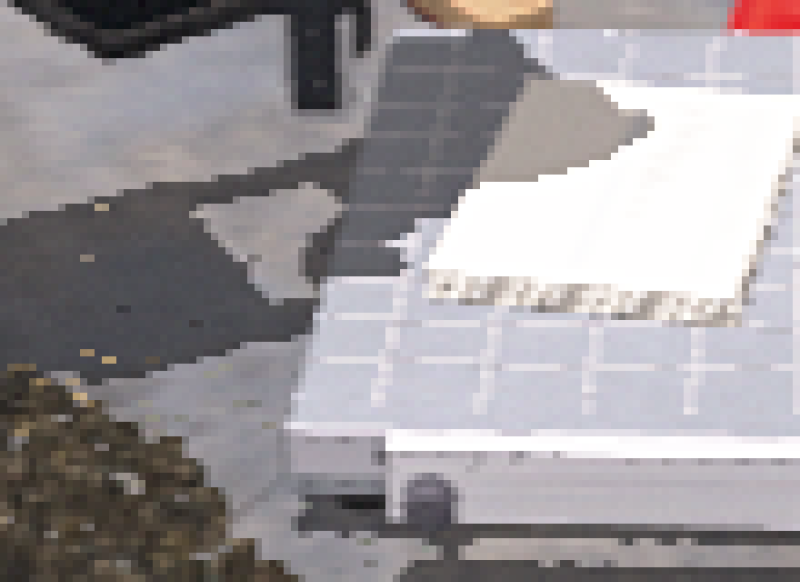

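Run:
```python
from h import *
p=viewer.read_camera("side")
for y in(.17,.19): print([(z,proj(p,(.466,y,z))[0].round(1).tolist()) for z in(.045,.06,.075,.09)])
```

```text
[(0.045, [286.7, 251.8]), (0.06, [286.4, 245.8]), (0.075, [286.2, 239.7]), (0.09, [285.9, 233.6])]
[(0.045, [286.1, 247.8]), (0.06, [285.8, 241.8]), (0.075, [285.6, 235.8]), (0.09, [285.3, 229.8])]
```

The fingertips really end about 30 mm above the reported TCP (crop 320,108 gives z≈0.08). I'll feel for the bed with a slow descent.

>>> {"op": "step_arm", "data": {
  "series": [-0.01, 0, 0.01, 0, -0.01, 0, 0.02, 0, -0.01, 0, 0.024, 0, -0.01, 0, 0.026, 0, -0.01, 0, 0.026, 0]
}}

```text
time: 15.45
tool_pos: [0.4757, 0.205, 0.0184]
tcp_rot: [-0.285, -3.128, 0.0]
wrist_force: [0.4, -0.5, 0.1]
width: 0.5
grip_force: 0.0
```

>>> {"op": "step_arm", "data": {
  "series": [0, 0, 0.003, 0, 0, 0, 0.006, 0, 0, 0, 0.006, 0]
}}

```text
time: 15.82
tool_pos: [0.4757, 0.205, 0.0124]
tcp_rot: [-0.285, -3.128, 0.0]
wrist_force: [0.5, -0.0, 0.0]
width: 0.496
grip_force: 0.0
```

```bash
python3 go.py -.09 0 .01 0;python3 snap.py side a6 200 300 240 370 book_far_right
```

```text
shift [-0.0008  0.0003  0.0024] turn 0.0 t 15.82 F [ 0.5 -0.   0. ] w 0.496 q6 -1.03
tcp in trimmer [-0.0908 -0.0003  0.0124]
6.0
book_far_right 0.94 [343.5 266.7]
book_far_right 0.47 [303.1 221. ]
tcp px [[290.47643356 256.97895245]]
```

View pics/a6.png

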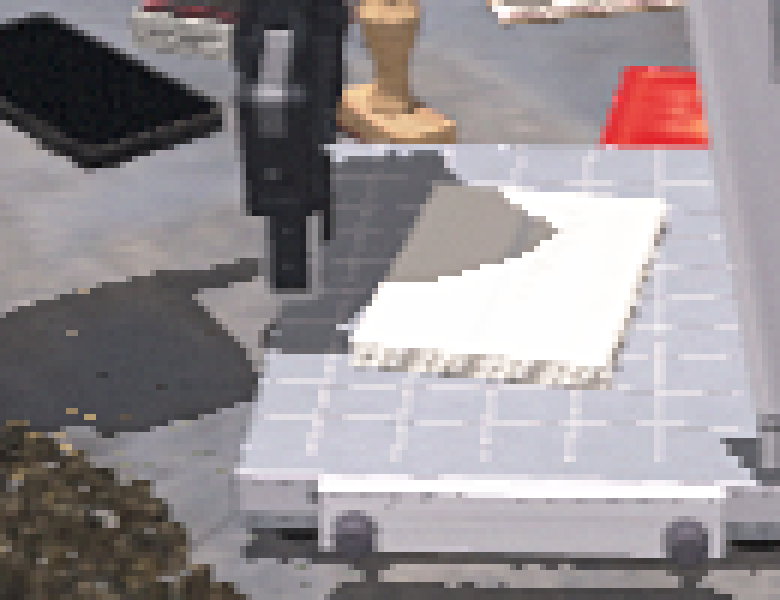

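>>> {"op": "step_arm", "data": {
  "series": [0, 0, 0.004, 0, 0, 0, 0.007, 0, 0, 0, 0.007, 0]
}}

```text
time: 16.3
tool_pos: [0.4755, 0.2049, 0.0052]
tcp_rot: [-0.285, -3.128, 0.001]
wrist_force: [-0.0, 0.6, 0.2]
width: 0.5
grip_force: 0.0
```

>>> {"op": "step_arm", "data": {
  "series": [0, 0, 0.003, 0, 0, 0, 0.003, 0]
}}

```text
time: 16.55
tool_pos: [0.4757, 0.2049, 0.0024]
tcp_rot: [-0.285, -3.128, 0.0]
wrist_force: [0.0, -0.4, 0.1]
width: 0.498
grip_force: 0.0
```

>>> {"op": "step_arm", "data": {
  "series": [0, 0, 0.003, 0, 0, 0, 0.003, 0]
}}

```text
time: 16.8
tool_pos: [0.4764, 0.2052, 0.0007]
tcp_rot: [0.285, 3.128, 0.0]
wrist_force: [-2.6, -0.6, 7.3]
width: 0.497
grip_force: 3.5
```

Bed contact at TCP z≈0.001. I'll rise 4 mm and push forward.

>>> {"op": "step_arm", "data": {
  "series": [0, 0, -0.004, 0, -0.007, 0, -0.004, 0, -0.014, 0, -0.004, 0, -0.02, 0, -0.004, 0, -0.026, 0, -0.004, 0, -0.032, 0, -0.004, 0, -0.038, 0, -0.004, 0, -0.043, 0, -0.004, 0]
}}

```text
time: 17.8
tool_pos: [0.5188, 0.1972, 0.0036]
tcp_rot: [0.285, 3.128, 0.0]
wrist_force: [-0.5, -0.5, -1.0]
width: 0.499
grip_force: 0.3
```

```bash
cat > b.py <<'E'
from h import *
import sys
t=eval(open("t.txt").read())
p=viewer.read_camera("top")
h=cv2.cvtColor(p["image"],cv2.COLOR_RGB2HSV)
c,s=np.cos(t[2]),np.sin(t[2])
def loc(px,z):
    X=at_z(p,px,z);d=X[:2]-t[:2];return np.array([c*d[0]+s*d[1],-s*d[0]+c*d[1]])
# yellowish-white paper: R-B warm and not the grey bed
im=p["image"].astype(int);m=((im[...,0]-im[...,2]>8)&(im[...,0]>95)).astype(np.uint8)
L=cv2.boxes=None
n,lab,st,ce=cv2.connectedComponentsWithStats(cv2.morphologyEx(m,cv2.MORPH_OPEN,np.ones((3,3),np.uint8)))
exp=proj(p,(t[0],t[1],.045))[0]
k=[i for i in range(1,n) if 300<st[i,4]<6000 and 300<ce[i,0]<440 and 140<ce[i,1]<240]
for i in k:
    q=cv2.findContours((lab==i).astype(np.uint8),cv2.RETR_EXTERNAL,cv2.CHAIN_APPROX_NONE)[0][0][:,0]
    w=np.array([loc(a,.045) for a in q]);r=cv2.minAreaRect((w*1000).astype(np.float32));print(st[i,4],np.round(r[0],1),np.round(r[1],1),round(r[2],1));print(np.round(cv2.boxPoints(r),0).tolist())
P={"top":p,"side":viewer.read_camera("side")}
for l in("book_far_right","book_far_left","book_near_right","note_book"):
    for nme,p in P.items():
        for r in viewer.spot_point(p,l)[:1]: print(l,nme,round(r["score"],2),np.round(r["point"]),np.round(loc(r["point"],.035)*1000,1))
E
python3 b.py; python3 go.py -.03 0 .0045 0
```

```text
book_far_right side 0.68 [355. 262.] [ 58.4 -59.4]
book_far_left top 0.64 [416. 207.] [   0.  -155.8]
book_far_left side 0.9 [356. 235.] [62.9 75.9]
book_near_right side 0.62 [311. 258.] [-38.6 -47.4]
note_book side 0.9 [337. 247.] [17.6  9.2]
shift [-0.0176  0.0001 -0.0008] turn 0.0 t 18.3 F [-0.3 -0.5  0.3] w 0.498 q6 -1.07
tcp in trimmer [-0.0476 -0.0001  0.0037]
```

>>> {"op": "step_arm", "data": {
  "series": [-0.004, 0, 0, 0, -0.008, 0, 0, 0, -0.012, 0, 0, 0, -0.015, 0, 0, 0, -0.017, 0, 0, 0, -0.017, 0, 0, 0]
}}

```text
time: 19.05
tool_pos: [0.5354, 0.1942, 0.0037]
tcp_rot: [0.285, 3.128, 0.0]
wrist_force: [0.6, 0.4, -0.1]
width: 0.497
grip_force: 0.0
```

>>> {"op": "step_arm", "data": {
  "series": [-0.002, 0, 0, 0, -0.004, 0, 0, 0, -0.004, 0, 0, 0]
}}

```text
time: 19.42
tool_pos: [0.5393, 0.1935, 0.0037]
tcp_rot: [0.285, 3.128, 0.0]
wrist_force: [-0.1, -0.8, 0.2]
width: 0.5
grip_force: 0.1
```

>>> {"op": "step_arm", "data": {
  "series": [-0.002, 0, 0, 0, -0.004, 0, 0, 0, -0.004, 0, 0, 0]
}}

```text
time: 19.8
tool_pos: [0.5404, 0.1932, 0.0036]
tcp_rot: [-0.286, -3.124, 0.0]
wrist_force: [-7.9, 2.3, 5.8]
width: 0.499
grip_force: 4.3
```

>>> {"op": "step_arm", "data": {
  "series": [-0.002, 0, 0, 0, -0.003, 0, 0, 0, -0.003, 0, 0, 0]
}}

```text
time: 20.18
tool_pos: [0.5403, 0.1931, 0.0035]
tcp_rot: [-0.285, -3.118, 0.001]
wrist_force: [-15.5, 4.0, 14.0]
width: 0.499
grip_force: 8.4
```

```bash
python3 b.py; python3 go.py -.03 0 .0045 0
```

```text
book_far_right top 0.38 [355. 196.] [-3.1  5.3]
book_far_right side 0.67 [363. 262.] [ 74.6 -61.7]
book_far_left top 0.78 [331. 162.] [71.9 81.4]
book_far_left side 0.67 [362. 233.] [78.5 86.4]
book_near_right side 0.78 [322. 262.] [-14.6 -65. ]
note_book side 0.63 [344. 248.] [34.   6.1]
shift [ 0.0049  0.0002 -0.0009] turn -0.001 t 20.68 F [-16.5   4.2  13.3] w 0.504 q6 -1.09
tcp in trimmer [-0.0251 -0.0002  0.0035]
```

>>> {"op": "step_arm", "data": {
  "series": [0.025, 0, 0, 0, 0.03, 0, -0.03, 0, 0.03, 0.02, -0.07, 0.1, 0.02, 0.06, -0.07, 0.28, 0, 0.1, -0.07, 0.46, -0.03, 0.11, -0.07, 0.64, -0.048, 0.11, -0.07, 0.82, -0.048, 0.11, -0.07, 1.0]
}}

```text
time: 21.68
tool_pos: [0.615, 0.2917, 0.0736]
tcp_rot: [1.758, 2.602, 0.002]
wrist_force: [-0.0, -0.2, 0.5]
width: 0.501
grip_force: 0.0
```

>>> {"op": "step_arm", "data": {
  "series": [0, 0, 0, 0.18, 0, 0, 0, 0.36, 0, 0, 0, 0.54, 0, 0, 0, 0.571, 0, 0, 0, 0.571]
}}

```text
time: 22.3
tool_pos: [0.6131, 0.2917, 0.0736]
tcp_rot: [2.412, 2.013, 0.0]
wrist_force: [0.1, 0.4, -0.0]
width: 0.498
grip_force: 0.0
```

```bash
python3 b.py; python3 go.py .03 .11 .0045 -1.5708
```

```text
401 [126.5  11.1] [113.9  49.6] 71.6
[[85.0, -35.0], [132.0, -51.0], [168.0, 57.0], [121.0, 73.0]]
370 [66.8 47.4] [44.2 91.1] 34.9
[[23.0, 72.0], [75.0, -3.0], [111.0, 23.0], [59.0, 97.0]]
book_far_right top 0.53 [417. 206.] [   2.  -156.5]
book_far_right side 0.97 [366. 261.] [ 81.1 -56.6]
book_far_left top 0.7 [333. 163.] [70.2 76.3]
book_far_left side 0.68 [363. 235.] [78.4 74.5]
book_near_right side 0.74 [321. 261.] [-16.5 -57.4]
note_book top 0.86 [354. 184.] [27.9 12.2]
note_book side 0.75 [347. 249.] [40.4  0.7]
shift [0.0001 0.0015 0.0692] turn 0.0 t 22.8 F [ 0.1 -0.6 -0.1] w 0.504 q6 0.59
tcp in trimmer [0.0285 0.1099 0.0737]
```

>>> {"op": "step_arm", "data": {
  "series": [0, 0.001, 0.04, 0, 0, 0.001, 0.063, 0, 0, 0.001, 0.069, 0, 0, 0.001, 0.069, 0]
}}

```text
time: 23.3
tool_pos: [0.6139, 0.2915, 0.0047]
tcp_rot: [-2.414, -2.01, 0.0]
wrist_force: [0.4, 0.1, 0.3]
width: 0.5
grip_force: 0.0
```

>>> {"op": "step_arm", "data": {
  "series": [-0.008, 0, 0, 0, -0.016, 0, 0, 0, -0.023, 0, 0, 0, -0.03, 0, 0, 0, -0.037, 0, 0, 0, -0.044, 0, 0, 0, -0.051, 0, 0, 0, -0.058, 0, 0, 0]
}}

```text
time: 24.3
tool_pos: [0.6032, 0.234, 0.0046]
tcp_rot: [-2.414, -2.01, 0.0]
wrist_force: [0.4, 2.5, 0.9]
width: 0.504
grip_force: 1.0
```

```bash
python3 b.py; python3 go.py .03 -.005 .0045 -1.5708
```

```text
book_far_right top 0.97 [396. 174.] [ 76.1 -89.1]
book_far_right side 0.97 [370. 274.] [  87.6 -110.2]
book_far_left top 0.94 [349. 165.] [73.7 35.1]
book_far_left side 0.95 [362. 243.] [76.5 30.2]
book_near_right side 0.67 [318. 268.] [-21.6 -88.9]
note_book top 0.92 [370. 184.] [ 34.8 -28.4]
note_book side 0.6 [345. 256.] [ 35.7 -31.4]
shift [-0.0568  0.0007 -0.0001] turn 0.0 t 24.8 F [-0.1  0.4  0.2] w 0.502 q6 0.51
tcp in trimmer [0.0293 0.0518 0.0044]
```

>>> {"op": "step_arm", "data": {
  "series": [-0.007, 0, 0, 0, -0.014, 0, 0, 0, -0.021, 0, 0, 0, -0.028, 0, 0, 0, -0.035, 0, 0, 0, -0.041, 0, 0, 0, -0.046, 0, 0, 0, -0.05, 0, 0, 0]
}}

```text
time: 25.8
tool_pos: [0.5942, 0.185, 0.0047]
tcp_rot: [-2.414, -2.01, 0.0]
wrist_force: [0.2, 1.1, -0.3]
width: 0.501
grip_force: 0.3
```

>>> {"op": "step_arm", "data": {
  "series": [-0.002, 0, 0, 0, -0.004, 0, 0, 0, -0.004, 0, 0, 0]
}}

```text
time: 26.18
tool_pos: [0.5937, 0.1812, 0.0047]
tcp_rot: [2.414, 2.01, -0.0]
wrist_force: [0.0, 0.0, -0.5]
width: 0.5
grip_force: 0.0
```

>>> {"op": "step_arm", "data": {
  "series": [-0.002, 0, 0, 0, -0.004, 0, 0, 0, -0.004, 0, 0, 0]
}}

```text
time: 26.55
tool_pos: [0.5943, 0.1805, 0.0056]
tcp_rot: [-2.414, -2.008, -0.009]
wrist_force: [1.4, 9.4, -0.7]
width: 0.499
grip_force: 4.9
```

```bash
python3 b.py; python3 go.py .03 -.005 .0045 -1.5708
```

```text
book_far_right top 0.76 [416. 177.] [  79.3 -143.2]
book_far_right side 0.93 [367. 286.] [  79.6 -157.2]
book_far_left side 0.83 [367. 255.] [ 84.1 -28.3]
book_near_right side 0.77 [319. 285.] [ -15.5 -157.3]
note_book top 0.71 [391. 191.] [ 29.  -83.2]
note_book side 0.82 [343. 269.] [ 32.5 -91.6]
shift [-0.0021 -0.0002  0.001 ] turn -0.001 t 27.05 F [ 1.6  8.7 -0.6] w 0.5 q6 0.43
tcp in trimmer [ 0.0302 -0.0029  0.0056]
```

>>> {"op": "step_arm", "data": {
  "series": [0.02, 0, 0, 0, 0.03, 0, -0.03, 0, 0.03, -0.03, -0.07, -0.15, 0.02, -0.07, -0.07, -0.33, 0, -0.09, -0.07, -0.51, -0.04, -0.09, -0.07, -0.69, -0.075, -0.09, -0.07, -0.87, -0.075, -0.09, -0.07, -1.05]
}}

```text
time: 28.05
tool_pos: [0.49, 0.1183, 0.0746]
tcp_rot: [-1.075, -2.952, 0.002]
wrist_force: [1.0, -0.7, -0.8]
width: 0.502
grip_force: 0.0
```

>>> {"op": "step_arm", "data": {
  "series": [0, 0, 0, -0.18, 0, 0, 0, -0.36, 0, 0, 0, -0.521, 0, 0, 0, -0.521]
}}

```text
time: 28.55
tool_pos: [0.4909, 0.1202, 0.0747]
tcp_rot: [-0.287, -3.128, 0.001]
wrist_force: [0.3, 0.5, 0.5]
width: 0.499
grip_force: 0.0
```

```bash
python3 b.py; python3 go.py -.055 -.08 .0045 0
```

```text
723 [ 32.4 -44.5] [59.  96.7] 89.4
[[-16.0, -74.0], [80.0, -75.0], [81.0, -16.0], [-16.0, -15.0]]
book_far_right side 0.93 [365. 285.] [  76.1 -154.7]
book_far_left top 0.76 [369. 170.] [ 72.1 -17.4]
book_far_left side 0.6 [367. 251.] [ 85.3 -10. ]
book_near_right top 0.57 [280. 161.] [ 48.5 214.3]
book_near_right side 0.86 [318. 284.] [ -17.4 -153.9]
note_book top 0.55 [391. 189.] [ 32.7 -83.9]
note_book side 0.77 [346. 267.] [ 37.3 -83.8]
shift [-0.0055  0.0012  0.0702] turn -0.0 t 29.05 F [-0.2 -0.1  0.1] w 0.497 q6 -1.2
tcp in trimmer [-0.0605 -0.0811  0.0747]
```

>>> {"op": "step_arm", "data": {
  "series": [0, 0, 0.04, 0, 0, 0, 0.063, 0, 0, 0, 0.07, 0, -0.01, 0, 0.07, 0, -0.02, 0, 0.07, 0, -0.029, 0, 0.07, 0, -0.033, 0, 0.07, 0, -0.035, 0, 0.07, 0]
}}

```text
time: 30.05
tool_pos: [0.5251, 0.1136, 0.0048]
tcp_rot: [-0.286, -3.128, -0.0]
wrist_force: [-3.3, 0.7, 3.4]
width: 0.5
grip_force: 1.5
```

>>> {"op": "step_arm", "data": {
  "series": [-0.001, 0, 0, 0, -0.002, 0, 0, 0, -0.002, 0, 0, 0]
}}

```text
time: 30.42
tool_pos: [0.5251, 0.1134, 0.0043]
tcp_rot: [-0.285, -3.125, 0.001]
wrist_force: [-5.9, 1.5, 5.2]
width: 0.503
grip_force: 3.0
```

>>> {"op": "step_arm", "data": {
  "series": [0.015, 0, 0, 0, 0.04, 0, -0.01, 0, 0.05, 0, -0.06, 0, 0.06, 0.03, -0.11, 0, 0.07, 0.08, -0.14, 0, 0.07, 0.14, -0.15, 0, 0.07, 0.2, -0.15, 0, 0.07, 0.25, -0.15, 0]
}}

```text
time: 31.42
tool_pos: [0.5034, 0.3741, 0.1551]
tcp_rot: [0.283, 3.127, 0.002]
wrist_force: [-0.2, 0.5, 0.0]
width: 0.495
grip_force: 0.0
```

```bash
python3 b.py; python3 go.py -.055 -.08 .0045 0;python3 snap.py top a7 140 260 300 460 grip_tip rubber_stamp parts_tin tape
```

```text
2020 [ 33.1 -89.8] [149.5  99.7] 89.6
[[-17.0, -164.0], [82.0, -165.0], [83.0, -15.0], [-16.0, -15.0]]
book_far_right top 0.91 [420. 180.] [  73.8 -154.7]
book_far_right side 0.81 [368. 286.] [  82.3 -159.8]
book_far_left top 0.77 [367. 168.] [ 75.3 -11.8]
book_far_left side 0.74 [367. 253.] [ 85.5 -20.2]
book_near_right top 0.6 [451. 192.] [  57.8 -239. ]
book_near_right side 0.77 [320. 283.] [ -13.6 -150.8]
note_book top 0.82 [393. 188.] [ 37.3 -86.8]
note_book side 0.65 [343. 266.] [ 31.8 -79.2]
shift [-0.0386 -0.2476  0.1504] turn -0.001 t 31.93 F [0.3 0.6 0.2] w 0.501 q6 -0.79
tcp in trimmer [-0.0933  0.1677  0.1549]
5.0
grip_tip 0.7 [452.7 132.1]
grip_tip 0.57 [427.1 171.1]
parts_tin 0.59 [443.3 245.3]
tape 0.62 [451.8 134.7]
tape 0.61 [449.8 194.3]
tcp px [[282.20005765 209.5505481 ]]
```

View pics/a7.png

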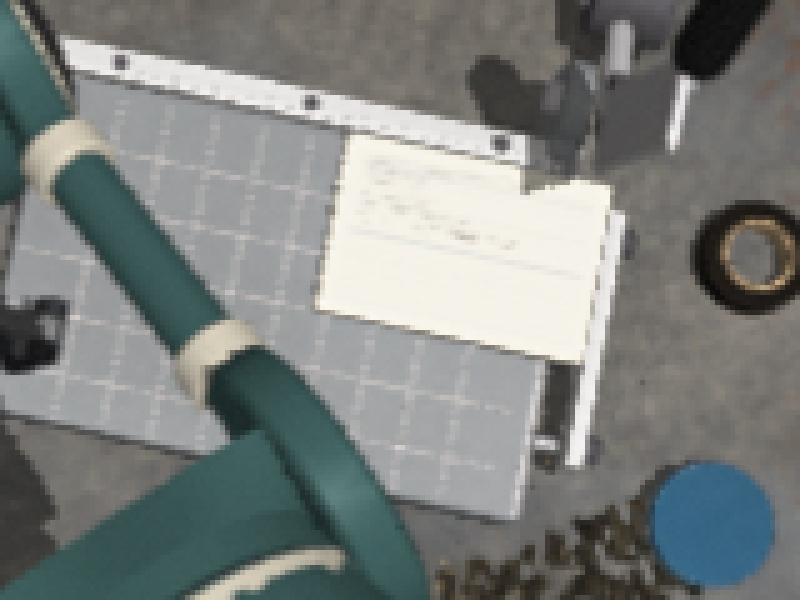

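The book lies square against the fence (top edge 350,130 to 610,185) and the gauge (right edge 610,185 to 583,360). The lever is still raised, and the tin and tape show no movement.

```bash
python3 -c "
from workcell import job;print(job.finish_job())"
```

```text
the job is handed in; nothing more can be done
None
```

The job is handed in: the lever stands raised past its balance point, and in the last picture the notebook lies square against the back fence and the strip gauge; I raised the lever by pinching its grip and following the arc rather than by an open push.

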